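# Lay the paint tubes on their colour rests

### The job

Set out the paints for the next class: lay the red, blue, yellow and green tubes each on the wooden rest with the pad of its own colour, the same way up as it lies now, centred on the pad and in line with it, with the cap at the end that has the coloured bar. The purple tube has no rest: leave it where it is.

Things in the scene. Friction and masses are not known exactly. Their poses are not given: they have to be found in the camera images.
- red_tube: Loose rigid paint tube, red band, white cap, 120 mm long, 0.06 kg. Origin: mid-length on its underside; y runs along it, cap at -y, tail at +y; z up. Round body 30 wide, 28 high, from y = -36 to +11 mm; flat tail 42 wide, 10 high. Grip across the body at y = -11 mm, low down.
- blue_tube: Loose rigid paint tube, blue band, white cap, 120 mm long, 0.06 kg. Origin: mid-length on its underside; y runs along it, cap at -y, tail at +y; z up. Round body 30 wide, 28 high, from y = -36 to +11 mm; flat tail 42 wide, 10 high. Grip across the body at y = -11 mm, low down.
- yellow_tube: Loose rigid paint tube, yellow band, white cap, 95 mm long, 0.06 kg. Origin: mid-length on its underside; y runs along it, cap at -y, tail at +y; z up. Round body 24 wide, 22 high, from y = -28 to +7 mm; flat tail 33 wide, 6 high. Grip across the body at y = -11 mm, low down.
- green_tube: Loose rigid paint tube, green band, white cap, 95 mm long, 0.06 kg. Origin: mid-length on its underside; y runs along it, cap at -y, tail at +y; z up. Round body 24 wide, 22 high, from y = -28 to +7 mm; flat tail 33 wide, 6 high. Grip across the body at y = -11 mm, low down.
- purple_tube: Loose rigid paint tube, purple band, black cap, 120 mm long, 0.06 kg. Origin: mid-length on its underside; y runs along it, cap at -y, tail at +y; z up. Round body 30 wide, 28 high, from y = -36 to +11 mm; flat tail 42 wide, 10 high. Not part of the job; it has no rest.
- red_rest: Fixed flat wooden plate 150 (x) x 70 (y) x 5 mm, no walls, a red pad 110 x 52 mm in its middle and a low red bar (7 mm thick, top 10.5 mm above the table) across its -x end, nearest the robot. Origin: underside, on the centre line; the pad's centre is at x = +30 mm, the bar at x = -40 mm. A tube lies on it with the tube's y along the rest's x.
- blue_rest: Fixed flat wooden plate 150 (x) x 70 (y) x 5 mm, no walls, a blue pad 110 x 52 mm in its middle and a low blue bar (7 mm thick, top 10.5 mm above the table) across its -x end, nearest the robot. Origin: underside, on the centre line; the pad's centre is at x = +30 mm, the bar at x = -40 mm. A tube lies on it with the tube's y along the rest's x.
- yellow_rest: Fixed flat wooden plate 150 (x) x 70 (y) x 5 mm, no walls, a yellow pad 110 x 52 mm in its middle and a low yellow bar (7 mm thick, top 10.5 mm above the table) across its -x end, nearest the robot. Origin: underside, on the centre line; the pad's centre is at x = +30 mm, the bar at x = -40 mm. A tube lies on it with the tube's y along the rest's x.
- green_rest: Fixed flat wooden plate 150 (x) x 70 (y) x 5 mm, no walls, a green pad 110 x 52 mm in its middle and a low green bar (7 mm thick, top 10.5 mm above the table) across its -x end, nearest the robot. Origin: underside, on the centre line; the pad's centre is at x = +30 mm, the bar at x = -40 mm. A tube lies on it with the tube's y along the rest's x.
Not all that is in view belongs to the job. What is shaped like the green_tube but pink is not meant.

How it is judged:
At the end, for the whole second after the job is handed in: Each of the four tubes lies flat, released and at rest on the rest of its own colour: its middle within 15 mm of the pad's centre along the rest and 12 mm across it, in line within 0.22 rad, its cap towards the coloured bar (x of red_tube in the frame of red_rest between 0.015 and 0.045 m and y of red_tube in the frame of red_rest between -0.012 and 0.012 m and z of red_tube in the frame of red_rest between 0.002 and 0.009 m and angle between the y axis of red_tube and the x axis of red_rest, either way round below 0.22 rad and y of red_rest in the frame of red_tube below -0.01 m and angle between each of red_tube, blue_tube, yellow_tube, green_tube's own z axis and vertical below 0.15 rad and linear speed of each of red_tube, blue_tube, yellow_tube, green_tube below 0.02 m/s and angular speed of each of red_tube, blue_tube, yellow_tube, green_tube below 0.2 rad/s and x of blue_tube in the frame of blue_rest between 0.015 and 0.045 m and y of blue_tube in the frame of blue_rest between -0.012 and 0.012 m and z of blue_tube in the frame of blue_rest between 0.002 and 0.009 m and angle between the y axis of blue_tube and the x axis of blue_rest, either way round below 0.22 rad and y of blue_rest in the frame of blue_tube below -0.01 m and x of yellow_tube in the frame of yellow_rest between 0.015 and 0.045 m and y of yellow_tube in the frame of yellow_rest between -0.012 and 0.012 m and z of yellow_tube in the frame of yellow_rest between 0.002 and 0.009 m and angle between the y axis of yellow_tube and the x axis of yellow_rest, either way round below 0.22 rad and y of yellow_rest in the frame of yellow_tube below -0.01 m and x of green_tube in the frame of green_rest between 0.015 and 0.045 m and y of green_tube in the frame of green_rest between -0.012 and 0.012 m and z of green_tube in the frame of green_rest between 0.002 and 0.009 m and angle between the y axis of green_tube and the x axis of green_rest, either way round below 0.22 rad and y of green_rest in the frame of green_tube below -0.01 m); the robot touches nothing.
It fails at once if the purple tube is moved by more than 20 mm (distance of purple_tube from where it was at the start of the episode above 0.02 m).
It also fails if it takes over 115 s, if anything falls off the work surface, if the arm or the gripper's body presses on something with over 40 N, if the wrist force passes 120 N, or if a joint passes its speed limit or range.

### The arm

A 7-joint arm with a two-finger parallel gripper is mounted at the origin on a cart in front of the work surface, level with it; the furniture and walls round the work are solid. World frame = base frame: x ahead of the robot, y to its left, z up, the work surface at z = 0. Lengths are in m, angles in rad, forces in N, time in s.
With the tool pointing down it reaches from about 0.425 to 0.875 m from the base axis. Payload 8.4 kg.
Tool frame: the origin (TCP) lies where the fingers leave the gripper's body, on its centre line; the fingertips stand 73 mm ahead of it and the grasp point (between the pads) lies manip.grip_point_offset ahead of it (manip.grip_point_offset is the distance from the TCP to the grasp point, in m); z points along the fingers, y is the line along which they close (so a half turn about z gives the same grasp; the last joint's range is limited). The gripper opens to 85 mm and grips with 20 to 120 N. Pads are 22 mm wide; open, the fingers measure 114 mm over their backs; the gripper's body (76 mm by 85 mm) begins 54 mm behind the grasp point. The pads swing forward as they close: fully open they stand 13 mm farther back than shut.
Start: joints at [1.204, 0.333, 0.04, 1.465, -0.013, 1.343, -0.059], TCP at [0.172, -0.627, 0.304] pointing down, gripper open.
Joint ranges: [-2.58, 2.58], [-0.38, 2.09], [-1.3, 1.39], [0.25, 2.4], [-1.5, 4.64], [0.08, 2.09], [-2.65, 2.65]. Speed limits (rad/s): [2.22, 2.22, 2.79, 2.79, 3.14, 3.14, 3.14].

### API

Orientations are given as a unit quaternion [w, x, y, z].
In Python, from bench import sensors, cams, order, manip gives the robot as it stands.
- The arm moves only by the tool drive_tool, never from a script. Its argument "moves" is a list of rows, each an object with "hand": the finger opening in mm, from 0 to 85.4; "translation": the shift along the tool's x, y, z in mm, a list of three; "spin": the turn about the tool's z in degrees. A call has exactly 10 rows; each row shifts and turns the commanded pose from where the row before left it, along the tool's axes as they then stand; what a row does not reach is not made up. A row lasts 1/10 s, in which the tool goes at most 50 mm and 8.59 degrees, less where a joint would pass 70% of its speed; a pose out of reach is approached as far as the arm can. A call is refused whole if a number of a shift passes 50 or a number of a turn 8.59, either way. A call with a gripper value outside its range is refused whole. The fingers move at their own pace and stop on an object; the grip force is fixed at half the most. Time passes only in rows, so rows that do not move let the fingers close, or fill a call up. It gives the time, the measured TCP pose, the force, the opening and the grip force at its end, in the units of the state.
- sensors.state(): the state, without advancing time (a new reading comes with each control period).
- cams.snapshot(name): name is "scene" or "top"; returns the picture (400x640x3 uint8, blue, green, red); there is no depth.
- cams.camera_info(name): a dict with "fx", "fy", "cx", "cy" (pixels), "view" (4x4, takes a point from world to camera coordinates). Camera axes: x right, y up, looking along -z (the intrinsics and any distortion apply to the point x, -y, -z); pixel columns grow to the right and rows downward; lengths in m; the calibration is good to about 2 mm. A picture is of the moment at which its call begins. camera_info takes no time and is no camera call.
- order.job_done(): hands the job in; it is judged then, once.
The state is a dict: "time_s": time; "q": joint angles; "qd": joint speeds; "effort": joint torques, N m; "position": TCP position; "tcp_rot": TCP orientation; "contact_force": force on the tool from outside, world axes, zero at the start; "torque": the same for the moment, N m; "finger_gap": opening from 0.0 (shut) to 1.0 (fully open); "gripper_force": force on a finger pad.
Only numpy, scipy, OpenCV 4.12 (cv2) and the standard library are available. Lean on these libraries where they do the work, as an engineer would, in place of code of your own. Each camera call takes 0.05 s, during which the arm holds its last target. There are 200 camera calls.

## Working session

There is one attempt and no reset: what is moved stays moved. The work goes in short steps, Python scripts to look and compute and a tool call to move; the robot and the scene stay as the last step left them, time stands still between calls to the robot, and variables do not carry over. Pictures are saved under pics/ and viewed, at most 14 in all, crops included, and the job is handed in when it is done.

Besides the shell and the picture viewer there is one more tool, called after ">>>" by a JSON object that holds its "name" and its "arguments", one argument or row to a line. drive_tool: Moves the arm, as the interface text tells. Its arguments: {"type":"object","properties":{"moves":{"type":"array"}},"required":["moves"]}

```bash
mkdir -p pics
python3 - <<'E'
from bench import sensors,cams,manip
import cv2,numpy as np
print(manip.grip_point_offset); s=sensors.state(); print({k:np.round(s[k],3).tolist() for k in s})
for n in("top","scene"):
    cv2.imwrite(f"pics/{n}0.png",cams.snapshot(n)); i=cams.camera_info(n); print(n,i)
E
```

```text
0.0539
{'time_s': 0.0, 'q': [1.204, 0.334, 0.04, 1.466, -0.013, 1.343, -0.059], 'qd': [0.0, 0.001, 0.001, 0.001, -0.002, 0.001, -0.002], 'effort': [0.0, -65.856, 1.365, -40.558, 0.017, 0.012, 0.0], 'position': [0.172, -0.626, 0.303], 'tcp_rot': [-0.001, 0.991, 0.133, -0.0], 'contact_force': [0.454, -0.686, 0.461], 'torque': [0.061, -0.037, 0.002], 'gripper_force': 0.0, 'finger_gap': 1.002}
top {'fx': 388.66260462278836, 'fy': 388.66260462278836, 'cx': 317.51515621361244, 'cy': 204.39238129716674, 'view': array([[-0.02813501, -0.99957529, -0.00759402, -0.05995734],
       [ 0.98524259, -0.02901314,  0.16868694, -0.475704  ],
       [-0.16883562, -0.00273594,  0.98564043, -1.20694987],
       [ 0.        ,  0.        ,  0.        ,  1.        ]])}
scene {'fx': 475.2989191471727, 'fy': 475.2989191471727, 'cx': 322.2946347672886, 'cy': 203.4029026234878, 'view': array([[-7.15330778e-01, -6.98785973e-01,  2.04427876e-04,
         2.91167616e-01],
       [ 5.48556363e-01, -5.61362982e-01,  6.19643057e-01,
        -3.39042171e-01],
       [-4.32883119e-01,  4.43361890e-01,  7.84883711e-01,
        -9.84272277e-01],
       [ 0.00000000e+00,  0.00000000e+00,  0.00000000e+00,
         1.00000000e+00]])}
```

View pics/top0.png

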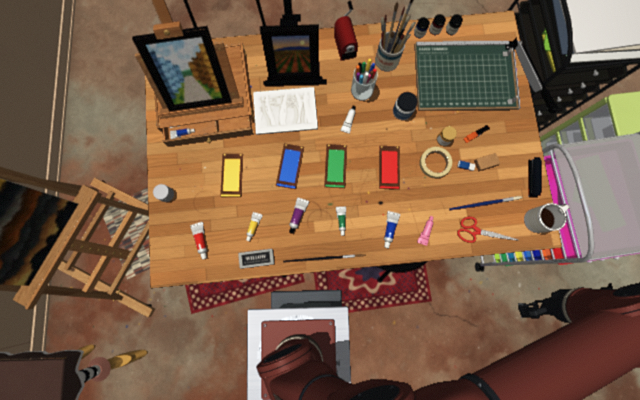

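View pics/scene0.png

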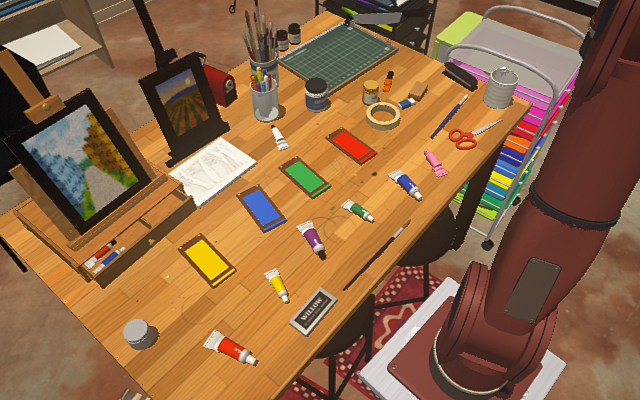

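```bash
cat > h.py <<'E'
import cv2,numpy as np
from bench import cams,sensors
# rectified: col=(YL-y)*1000, row=(XH-x)*1000
YL,XH=.42,.78
def proj(n,P):
    i=cams.camera_info(n); p=np.c_[P,np.ones(len(P))]@np.array(i["view"]).T
    return np.c_[i["cx"]+i["fx"]*p[:,0]/-p[:,2],i["cy"]-i["fy"]*p[:,1]/-p[:,2]]
def rect(n,img,z,W=800,H=440):
    c=np.array([[0,0],[W,0],[W,H],[0,H]],float)
    P=np.c_[XH-c[:,1]/1000,YL-c[:,0]/1000,np.full(4,z)]
    M=cv2.getPerspectiveTransform(proj(n,P).astype(np.float32),c.astype(np.float32))
    return cv2.warpPerspective(img,M,(W,H),flags=cv2.INTER_CUBIC)
def world(c,r): return round(XH-r/1000,4),round(YL-c/1000,4)
E
python3 - <<'E'
from h import *
for n in("top","scene"):
    r=rect(n,cv2.imread(f"pics/{n}0.png"),.006); cv2.imwrite(f"pics/r{n}.png",r)
    hsv=cv2.cvtColor(r,cv2.COLOR_BGR2HSV)
    for name,lo,hi in(("red",0,5),("red2",174,180),("yel",23,33),("grn",55,85),("blue",105,122),("pur",123,160)):
        m=cv2.inRange(hsv,(lo,120,50),(hi,255,255))
        k,l,st,ce=cv2.connectedComponentsWithStats(m)
        for j in range(1,k):
            if st[j,4]>250:
                (c,rr),wh,a=cv2.minAreaRect(np.argwhere(l==j)[:,::-1].astype(np.float32))
                print(n,name,st[j,4],np.round(ce[j]),world(*ce[j]),"rect",world(c,rr),np.round(wh),round(a,1))
E
```

```text
top red 6486 [737. 179.] (np.float64(0.6009), np.float64(-0.317)) rect (0.6013, -0.3168) [ 58. 115.] 2.8
top red 634 [733. 248.] (np.float64(0.532), np.float64(-0.3132)) rect (0.5321, -0.313) [64. 11.] 3.5
top red 1366 [106. 407.] (np.float64(0.3733), np.float64(0.3137)) rect (0.3712, 0.3144) [51. 32.] 77.3
top yel 5328 [208. 191.] (np.float64(0.5891), np.float64(0.2125)) rect (0.5891, 0.2124) [ 52. 108.] 2.2
top yel 256 [200. 260.] (np.float64(0.5199), np.float64(0.2202)) rect (0.5201, 0.216) [60.  5.] 1.2
top yel 455 [276. 364.] (np.float64(0.4158), np.float64(0.1445)) rect (0.4124, 0.1447) [17. 39.] 18.4
top grn 5603 [557. 169.] (np.float64(0.6109), np.float64(-0.1371)) rect (0.611, -0.1369) [ 53. 111.] 4.5
top grn 400 [551. 238.] (np.float64(0.5418), np.float64(-0.1306)) rect (0.5416, -0.1314) [61.  7.] 4.6
top grn 559 [571. 355.] (np.float64(0.4254), np.float64(-0.1506)) rect (0.4235, -0.15) [20. 35.] 0.0
top blue 586 [36. 35.] (np.float64(0.7445), np.float64(0.3842)) rect (0.745, 0.384) [19. 33.] 76.0
top blue 5796 [403. 165.] (np.float64(0.6151), np.float64(0.0171)) rect (0.61
[... 1112 characters left out ...]
t64(0.542), np.float64(-0.1314)) rect (0.5422, -0.1315) [63.  7.] 4.4
scene grn 491 [575. 349.] (np.float64(0.4313), np.float64(-0.1547)) rect (0.4278, -0.1535) [38. 23.] 82.9
scene blue 528 [46. 24.] (np.float64(0.7557), np.float64(0.374)) rect (0.7558, 0.374) [14. 38.] 81.6
scene blue 5573 [402. 166.] (np.float64(0.6141), np.float64(0.0182)) rect (0.614, 0.0182) [ 52. 110.] 11.6
scene blue 437 [389. 233.] (np.float64(0.5471), np.float64(0.0314)) rect (0.547, 0.031) [64.  7.] 11.3
scene blue 1405 [733. 382.] (np.float64(0.3976), np.float64(-0.313)) rect (0.3953, -0.3127) [32. 56.] 14.0
scene pur 1229 [428. 327.] (np.float64(0.4527), np.float64(-0.0085)) rect (0.4504, -0.0089) [31. 52.] 16.7
```

View pics/rtop.png

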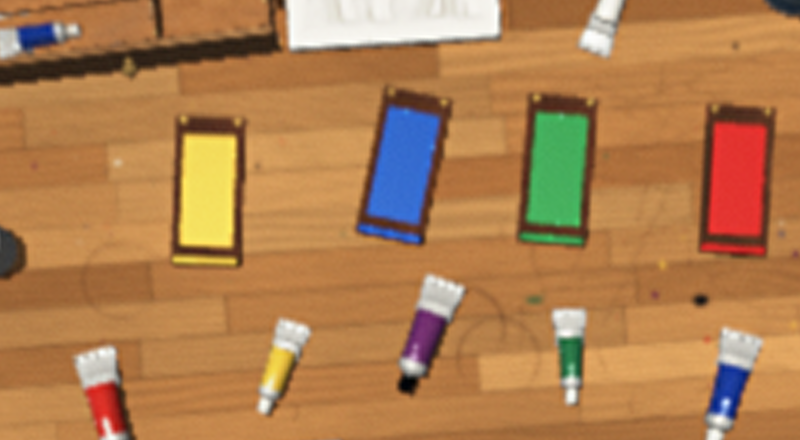

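View pics/rscene.png

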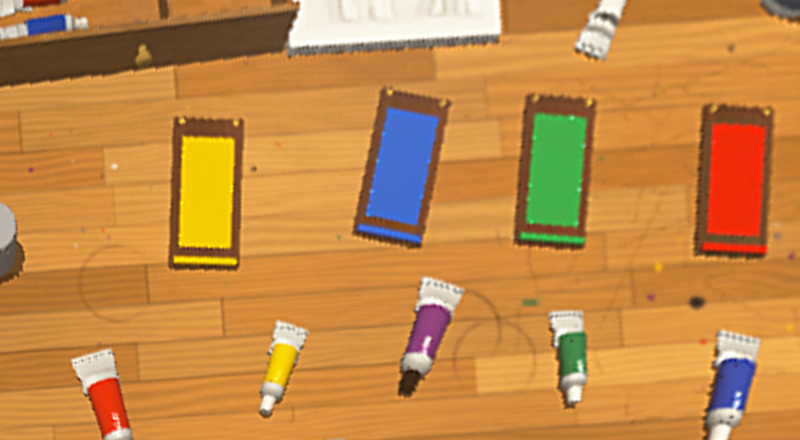

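Run:
```python
from h import *
r=rect("top",cv2.imread("pics/top0.png"),.01,800,520)
C={"red":(70,335),"yel":(245,310),"grn":(532,300),"blu":(690,320)}
o=np.hstack([cv2.resize(r[y:y+145,x:x+80],None,fx=2.5,fy=2.5,interpolation=cv2.INTER_CUBIC) for x,y in C.values()])
for i in range(0,800,25): cv2.line(o,(i,0),(i,5 if i%50 else 10),(255,255,255),1)
for i in range(0,362,25): cv2.line(o,(0,i),(5 if i%50 else 10,i),(255,255,255),1)
cv2.imwrite("pics/z.png",o)
```

```text
(no output)
```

View pics/z.png

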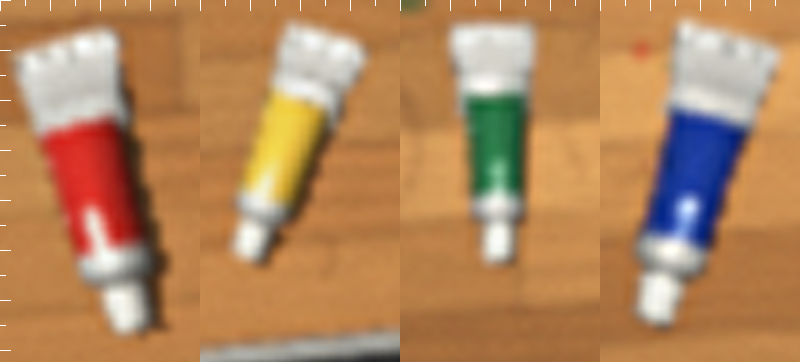

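>>> {"name": "drive_tool", "arguments": {
  "moves": [
    {"hand": 85,"translation": [35.4,-32,0],"spin": 0},
    {"hand": 85,"translation": [35.4,-32,0],"spin": 0},
    {"hand": 85,"translation": [35.4,-32,0],"spin": 0},
    {"hand": 60,"translation": [35.4,-32,0],"spin": 0},
    {"hand": 50,"translation": [35.4,-32,0],"spin": 0},
    {"hand": 50,"translation": [35.4,-32,0],"spin": 0},
    {"hand": 50,"translation": [35.4,-32,0],"spin": 0},
    {"hand": 50,"translation": [35.4,-32,0],"spin": 0},
    {"hand": 50,"translation": [0,0,30],"spin": 8},
    {"hand": 50,"translation": [0,0,30],"spin": 8}
  ]
}}

```text
time_s: 1.1
position: [0.3786, -0.3037, 0.2438]
tcp_rot: [0.001, 1.0, -0.007, 0.001]
contact_force: [0.3, -0.1, -0.3]
finger_gap: 0.587
gripper_force: 0.0
```

```bash
cat > t.py <<'E'
import sys,numpy as np
from bench import sensors
from scipy.spatial.transform import Rotation as R
T=dict(red=(.370,.3108,12.5),yel=(.4096,.1402,-19.1),grn=(.4222,-.150,1.5),blu=(.388,-.3072,-13.7))
P=dict(red=(.601,-.3163,-2.8),yel=(.5885,.2131,-2.3),grn=(.6105,-.1363,-4.5),blu=(.6146,.0176,-11.4))
s=sensors.state();p=np.array(s["position"]);q=s["tcp_rot"];M=R.from_quat([*q[1:],q[0]]).as_matrix()
yaw=np.degrees(np.arctan2(M[1,0],M[0,0]))
print("t",round(s["time_s"],2),"p",p.round(4),"yaw",yaw.round(2),"tilt",np.degrees(np.arccos(-M[2,2])).round(2),"gap",round(s["finger_gap"]*85.4,1),"F",np.round(s["contact_force"],1),"g",round(s["gripper_force"],1),"q7",round(s["q"][6],2))
for a in sys.argv[1:]:
    k,n,off=a.split(":"); x,y,f=(T if k=="T" else P)[n]; off=float(off)/1000
    g=np.array([x+off*np.cos(np.radians(f)),y+off*np.sin(np.radians(f)),0]); d=g-p
    def fr(w): 
        w=np.radians(w);return np.round(1000*np.array([d[0]*np.cos(w)+d[1]*np.sin(w),d[0]*np.sin(w)-d[1]*np.cos(w)]),1)
    print(a,"goal",g[:2].round(4),"spin",round(yaw-f,1),"xy now-axes",fr(yaw),"xy after-spin",fr(f),"z to .075",round(1000*(p[2]-.075),1))
E
python3 t.py T:blu:-11
```

```text
t 1.1 p [ 0.3786 -0.3037  0.2438] yaw -0.77 tilt 0.12 gap 50.1 F [ 0.3 -0.1 -0.3] g 0.0 q7 -1.01
T:blu:-11 goal [ 0.3773 -0.3046] spin 12.9 xy now-axes [-1.2  0.9] xy after-spin [-1.   1.2] z to .075 168.8
```

>>> {"name": "drive_tool", "arguments": {
  "moves": [
    {"hand": 50,"translation": [-1,1,30],"spin": 6.5},
    {"hand": 50,"translation": [0,0,30],"spin": 6.4},
    {"hand": 50,"translation": [0,0,30],"spin": 0},
    {"hand": 50,"translation": [0,0,30],"spin": 0},
    {"hand": 50,"translation": [0,0,20],"spin": 0},
    {"hand": 50,"translation": [0,0,10],"spin": 0},
    {"hand": 50,"translation": [0,0,7],"spin": 0},
    {"hand": 50,"translation": [0,0,5],"spin": 0},
    {"hand": 50,"translation": [0,0,3],"spin": 0},
    {"hand": 50,"translation": [0,0,0],"spin": 0}
  ]
}}

```text
time_s: 2.1
position: [0.3765, -0.3061, 0.0792]
tcp_rot: [0.0, 0.993, -0.118, 0.0]
contact_force: [0.4, -0.5, 0.1]
finger_gap: 0.585
gripper_force: 0.0
```

```bash
python3 t.py T:blu:-11
python3 - <<'E'
from h import *
a=cams.snapshot("scene"); cv2.imwrite("pics/s1.png",cv2.resize(a[110:260,320:500],None,fx=4,fy=4)[:600])
E
```

```text
t 2.1 p [ 0.3765 -0.3061  0.0792] yaw -13.56 tilt 0.03 gap 50.0 F [ 0.4 -0.5  0.1] g 0.0 q7 -1.29
T:blu:-11 goal [ 0.3773 -0.3046] spin 0.1 xy now-axes [ 0.4 -1.7] xy after-spin [ 0.4 -1.7] z to .075 4.2
```

View pics/s1.png

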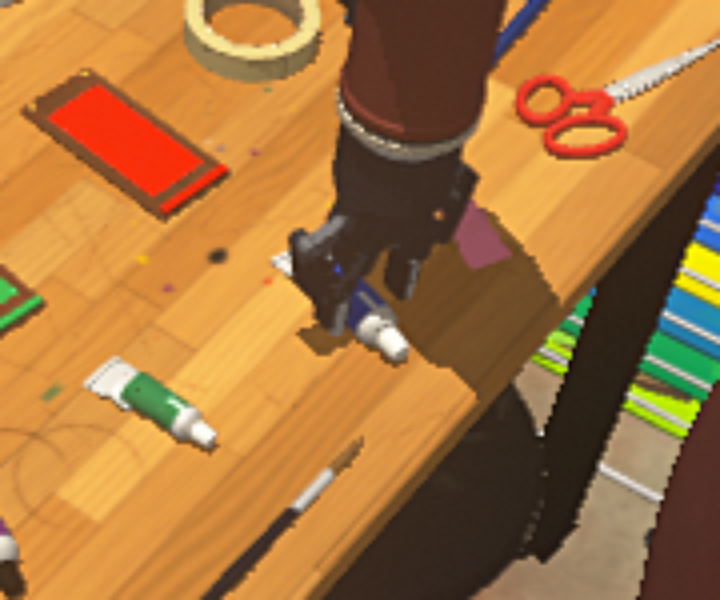

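The picture shows the gripper straddling the blue tube, with its cap at about (395,345) in the crop. I'll go down a little and close.

>>> {"name": "drive_tool", "arguments": {
  "moves": [
    {"hand": 50,"translation": [0,-1.5,2],"spin": 0},
    {"hand": 50,"translation": [0,0,2],"spin": 0},
    {"hand": 20,"translation": [0,0,0],"spin": 0},
    {"hand": 20,"translation": [0,0,0],"spin": 0},
    {"hand": 20,"translation": [0,0,0],"spin": 0},
    {"hand": 20,"translation": [0,0,0],"spin": 0},
    {"hand": 20,"translation": [0,0,0],"spin": 0},
    {"hand": 20,"translation": [0,0,0],"spin": 0},
    {"hand": 20,"translation": [0,0,0],"spin": 0},
    {"hand": 20,"translation": [0,0,0],"spin": 0}
  ]
}}

```text
time_s: 3.15
position: [0.3767, -0.3046, 0.0751]
tcp_rot: [0.0, 0.993, -0.118, 0.0]
contact_force: [-1.9, 0.6, 5.2]
finger_gap: 0.321
gripper_force: 59.0
```

```bash
python3 t.py T:blu:-11 P:blu:-11
```

```text
t 3.15 p [ 0.3767 -0.3046  0.0751] yaw -13.56 tilt 0.0 gap 27.4 F [-1.9  0.6  5.2] g 59.0 q7 -1.29
T:blu:-11 goal [ 0.3773 -0.3046] spin 0.1 xy now-axes [ 0.6 -0.1] xy after-spin [ 0.6 -0.1] z to .075 0.1
P:blu:-11 goal [0.6038 0.0198] spin -2.2 xy now-axes [ 144.7 -368.6] xy after-spin [ 158.5 -362.8] z to .075 0.1
```

>>> {"name": "drive_tool", "arguments": {
  "moves": [
    {"hand": 20,"translation": [0,0,-20],"spin": 0},
    {"hand": 20,"translation": [0,0,-30],"spin": 0},
    {"hand": 20,"translation": [0,0,-30],"spin": 0},
    {"hand": 20,"translation": [10,-25,0],"spin": 0},
    {"hand": 20,"translation": [16,-41,0],"spin": 0},
    {"hand": 20,"translation": [16,-41,0],"spin": 0},
    {"hand": 20,"translation": [16,-41,0],"spin": 0},
    {"hand": 20,"translation": [16,-41,0],"spin": 0},
    {"hand": 20,"translation": [16,-41,0],"spin": 0},
    {"hand": 20,"translation": [16,-41,0],"spin": 0}
  ]
}}

```text
time_s: 4.15
position: [0.544, -0.0645, 0.1547]
tcp_rot: [-0.0, 0.993, -0.118, 0.0]
contact_force: [0.6, -0.7, -1.7]
finger_gap: 0.318
gripper_force: 59.5
```

```bash
python3 t.py P:blu:-11
```

```text
t 4.15 p [ 0.544  -0.0645  0.1547] yaw -13.58 tilt 0.0 gap 27.2 F [ 0.6 -0.7 -1.7] g 59.5 q7 -1.89
P:blu:-11 goal [0.6038 0.0198] spin -2.2 xy now-axes [ 38.4 -95.9] xy after-spin [ 42.  -94.4] z to .075 79.7
```

>>> {"name": "drive_tool", "arguments": {
  "moves": [
    {"hand": 20,"translation": [14,-31.5,0],"spin": -2.2},
    {"hand": 20,"translation": [14,-31.5,0],"spin": 0},
    {"hand": 20,"translation": [14,-31.5,0],"spin": 0},
    {"hand": 20,"translation": [0,0,20],"spin": 0},
    {"hand": 20,"translation": [0,0,20],"spin": 0},
    {"hand": 20,"translation": [0,0,15],"spin": 0},
    {"hand": 20,"translation": [0,0,9],"spin": 0},
    {"hand": 20,"translation": [0,0,6],"spin": 0},
    {"hand": 20,"translation": [0,0,3],"spin": 0},
    {"hand": 20,"translation": [0,0,0],"spin": 0}
  ]
}}

```text
time_s: 5.15
position: [0.6042, 0.0175, 0.0821]
tcp_rot: [-0.0, 0.995, -0.099, 0.0]
contact_force: [-0.6, 0.0, -0.6]
finger_gap: 0.315
gripper_force: 59.5
```

```bash
python3 t.py P:blu:-11
python3 - <<'E'
from h import *
a=cams.snapshot("scene"); cv2.imwrite("pics/s2.png",cv2.resize(a[130:280,180:360],None,fx=4,fy=4)[:600])
E
```

```text
t 5.15 p [0.6042 0.0175 0.0821] yaw -11.37 tilt 0.01 gap 26.9 F [-0.6  0.  -0.6] g 59.5 q7 -2.06
P:blu:-11 goal [0.6038 0.0198] spin 0.0 xy now-axes [-0.9 -2.1] xy after-spin [-0.9 -2.1] z to .075 7.1
```

View pics/s2.png

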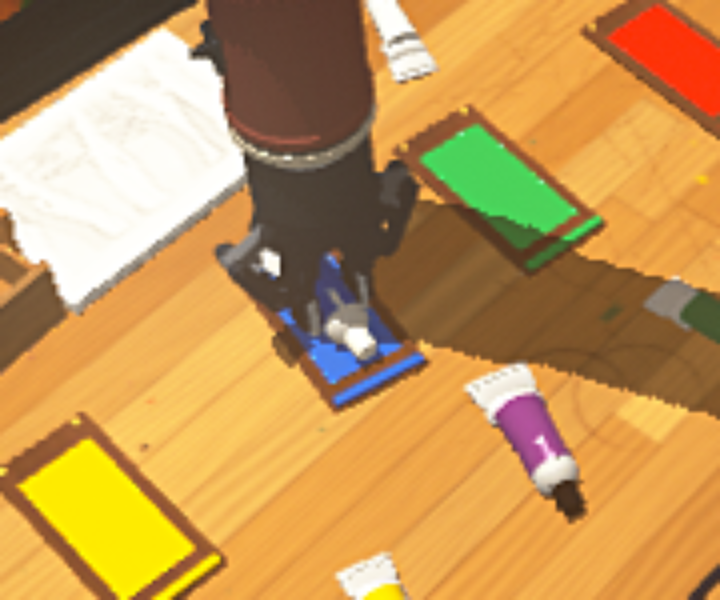

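The blue tube is held over its pad, cap towards the bar. I'll lower it the last 2 mm and release.

>>> {"name": "drive_tool", "arguments": {
  "moves": [
    {"hand": 20,"translation": [-1,-2,1],"spin": 0},
    {"hand": 20,"translation": [0,0,1],"spin": 0},
    {"hand": 20,"translation": [0,0,0],"spin": 0},
    {"hand": 50,"translation": [0,0,0],"spin": 0},
    {"hand": 50,"translation": [0,0,0],"spin": 0},
    {"hand": 50,"translation": [0,0,0],"spin": 0},
    {"hand": 50,"translation": [0,0,-10],"spin": 0},
    {"hand": 50,"translation": [0,0,-30],"spin": 0},
    {"hand": 50,"translation": [0,0,-40],"spin": 0},
    {"hand": 50,"translation": [0,0,-30],"spin": 0}
  ]
}}

```text
time_s: 6.2
position: [0.6039, 0.0201, 0.1929]
tcp_rot: [-0.0, 0.995, -0.099, 0.001]
contact_force: [1.1, -0.0, -1.0]
finger_gap: 0.583
gripper_force: 0.0
```

```bash
python3 t.py T:grn:-11
```

```text
t 6.2 p [0.6039 0.0201 0.1929] yaw -11.34 tilt 0.11 gap 49.7 F [ 1.1 -0.  -1. ] g 0.0 q7 -2.01
T:grn:-11 goal [ 0.4112 -0.1503] spin -12.8 xy now-axes [-155.5  204.9] xy after-spin [-197.1  165.2] z to .075 117.9
```

>>> {"name": "drive_tool", "arguments": {
  "moves": [
    {"hand": 50,"translation": [-26,34,0],"spin": 0},
    {"hand": 50,"translation": [-26,34,0],"spin": 0},
    {"hand": 50,"translation": [-26,34,0],"spin": 0},
    {"hand": 50,"translation": [-26,34,0],"spin": 0},
    {"hand": 50,"translation": [-26,34,0],"spin": 0},
    {"hand": 50,"translation": [-25.5,34.9,0],"spin": 0},
    {"hand": 46,"translation": [0,0,20],"spin": -6.4},
    {"hand": 46,"translation": [0,0,30],"spin": -6.4},
    {"hand": 46,"translation": [0,0,20],"spin": 0},
    {"hand": 46,"translation": [0,0,10],"spin": 0}
  ]
}}

```text
time_s: 7.2
position: [0.4101, -0.1503, 0.1091]
tcp_rot: [-0.0, 1.0, 0.012, -0.001]
contact_force: [0.2, -0.3, 0.2]
finger_gap: 0.538
gripper_force: 0.0
```

```bash
python3 t.py T:grn:-11
python3 - <<'E'
from h import *
a=cams.snapshot("scene"); cv2.imwrite("pics/s3.png",cv2.resize(a[120:270,230:410],None,fx=4,fy=4)[:600])
E
```

```text
t 7.2 p [ 0.4101 -0.1503  0.1091] yaw 1.43 tilt 0.08 gap 46.0 F [ 0.2 -0.3  0.2] g 0.0 q7 -1.35
T:grn:-11 goal [ 0.4112 -0.1503] spin -0.1 xy now-axes [1.1 0.1] xy after-spin [1.1 0.1] z to .075 34.1
```

View pics/s3.png

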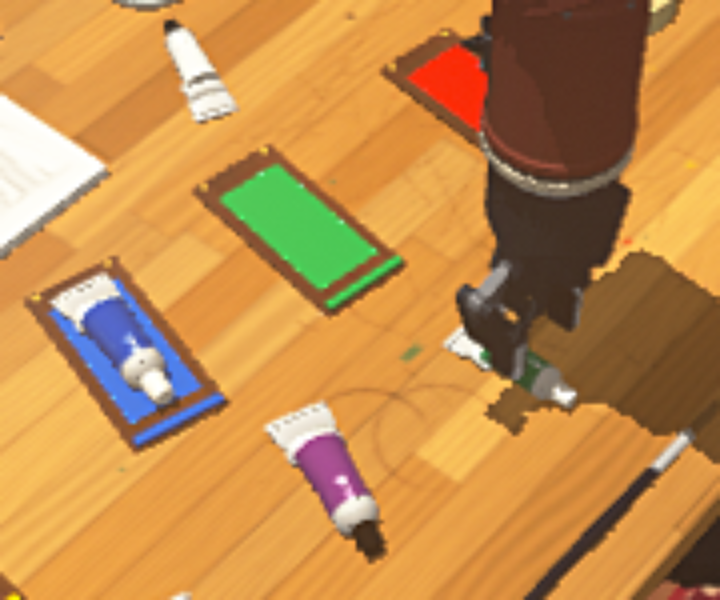

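Blue lies on its rest, cap at about (155,380) by the bar. The gripper straddles the green tube, so I go down and close.

>>> {"name": "drive_tool", "arguments": {
  "moves": [
    {"hand": 46,"translation": [1,0,15],"spin": 0},
    {"hand": 46,"translation": [0,0,10],"spin": 0},
    {"hand": 46,"translation": [0,0,5],"spin": 0},
    {"hand": 46,"translation": [0,0,4],"spin": 0},
    {"hand": 12,"translation": [0,0,0],"spin": 0},
    {"hand": 12,"translation": [0,0,0],"spin": 0},
    {"hand": 12,"translation": [0,0,0],"spin": 0},
    {"hand": 12,"translation": [0,0,0],"spin": 0},
    {"hand": 12,"translation": [0,0,0],"spin": 0},
    {"hand": 12,"translation": [0,0,0],"spin": 0}
  ]
}}

```text
time_s: 8.25
position: [0.4119, -0.1505, 0.0764]
tcp_rot: [0.0, 1.0, 0.013, 0.0]
contact_force: [-2.7, 0.4, 6.7]
finger_gap: 0.241
gripper_force: 59.0
```

```bash
python3 t.py T:grn:-11 P:grn:-11
```

```text
t 8.25 p [ 0.4119 -0.1505  0.0764] yaw 1.44 tilt 0.03 gap 20.6 F [-2.7  0.4  6.7] g 59.0 q7 -1.38
T:grn:-11 goal [ 0.4112 -0.1503] spin -0.1 xy now-axes [-0.7 -0.3] xy after-spin [-0.7 -0.3] z to .075 1.4
P:grn:-11 goal [ 0.5995 -0.1354] spin 5.9 xy now-axes [187.9 -10.4] xy after-spin [185.8 -29.8] z to .075 1.4
```

>>> {"name": "drive_tool", "arguments": {
  "moves": [
    {"hand": 12,"translation": [0,0,-25],"spin": 0},
    {"hand": 12,"translation": [0,0,-30],"spin": 5.9},
    {"hand": 12,"translation": [37.2,-6,0],"spin": 0},
    {"hand": 12,"translation": [37.2,-6,0],"spin": 0},
    {"hand": 12,"translation": [37.2,-6,0],"spin": 0},
    {"hand": 12,"translation": [37.2,-6,0],"spin": 0},
    {"hand": 12,"translation": [37.2,-6,0],"spin": 0},
    {"hand": 12,"translation": [0,0,20],"spin": 0},
    {"hand": 12,"translation": [0,0,15],"spin": 0},
    {"hand": 12,"translation": [0,0,5],"spin": 0}
  ]
}}

```text
time_s: 9.25
position: [0.5976, -0.135, 0.0885]
tcp_rot: [-0.0, 0.999, -0.039, -0.002]
contact_force: [-0.8, 0.3, -0.5]
finger_gap: 0.239
gripper_force: 59.3
```

```bash
python3 t.py P:grn:-11
```

```text
t 9.25 p [ 0.5976 -0.135   0.0885] yaw -4.47 tilt 0.24 gap 20.4 F [-0.8  0.3 -0.5] g 59.3 q7 -1.65
P:grn:-11 goal [ 0.5995 -0.1354] spin 0.0 xy now-axes [1.9 0.3] xy after-spin [1.9 0.3] z to .075 13.5
```

>>> {"name": "drive_tool", "arguments": {
  "moves": [
    {"hand": 12,"translation": [1,0,3],"spin": 0},
    {"hand": 12,"translation": [0,0,2],"spin": 0},
    {"hand": 12,"translation": [0,0,2],"spin": 0},
    {"hand": 12,"translation": [0,0,0],"spin": 0},
    {"hand": 46,"translation": [0,0,0],"spin": 0},
    {"hand": 46,"translation": [0,0,0],"spin": 0},
    {"hand": 46,"translation": [0,0,0],"spin": 0},
    {"hand": 46,"translation": [0,0,-15],"spin": 0},
    {"hand": 46,"translation": [0,0,-35],"spin": 0},
    {"hand": 46,"translation": [0,0,-40],"spin": 0}
  ]
}}

```text
time_s: 10.25
position: [0.5999, -0.1348, 0.175]
tcp_rot: [-0.0, 0.999, -0.039, -0.001]
contact_force: [1.1, 0.3, 0.4]
finger_gap: 0.54
gripper_force: 0.0
```

```bash
python3 t.py T:yel:-9
```

```text
t 10.25 p [ 0.5999 -0.1348  0.175 ] yaw -4.44 tilt 0.11 gap 46.1 F [1.1 0.3 0.4] g 0.0 q7 -1.62
T:yel:-9 goal [0.4011 0.1431] spin 14.7 xy now-axes [-219.7 -261.7] xy after-spin [-278.8 -197.6] z to .075 100.0
```

>>> {"name": "drive_tool", "arguments": {
  "moves": [
    {"hand": 46,"translation": [-27.5,-32.7,0],"spin": 0},
    {"hand": 46,"translation": [-27.5,-32.7,0],"spin": 0},
    {"hand": 46,"translation": [-27.5,-32.7,0],"spin": 0},
    {"hand": 46,"translation": [-27.5,-32.7,0],"spin": 0},
    {"hand": 46,"translation": [-27.5,-32.7,0],"spin": 0},
    {"hand": 46,"translation": [-27.5,-32.7,0],"spin": 0},
    {"hand": 46,"translation": [-27.5,-32.7,0],"spin": 0},
    {"hand": 46,"translation": [-27.2,-32.8,0],"spin": 0},
    {"hand": 46,"translation": [0,0,20],"spin": 7.4},
    {"hand": 46,"translation": [0,0,20],"spin": 7.3}
  ]
}}

```text
time_s: 11.25
position: [0.402, 0.1444, 0.1352]
tcp_rot: [-0.0, 0.986, -0.167, 0.002]
contact_force: [-0.0, -1.5, 0.0]
finger_gap: 0.542
gripper_force: 0.0
```

```bash
python3 t.py T:yel:-9
python3 - <<'E'
from h import *
a=cams.snapshot("scene"); cv2.imwrite("pics/s4.png",cv2.resize(a[140:320,180:360],None,fx=3.3,fy=3.3)[:600])
E
```

```text
t 11.25 p [0.402  0.1444 0.1352] yaw -19.28 tilt 0.22 gap 46.3 F [-0.  -1.5  0. ] g 0.0 q7 -2.41
T:yel:-9 goal [0.4011 0.1431] spin -0.2 xy now-axes [-0.5  1.4] xy after-spin [-0.5  1.4] z to .075 60.2
```

View pics/s4.png

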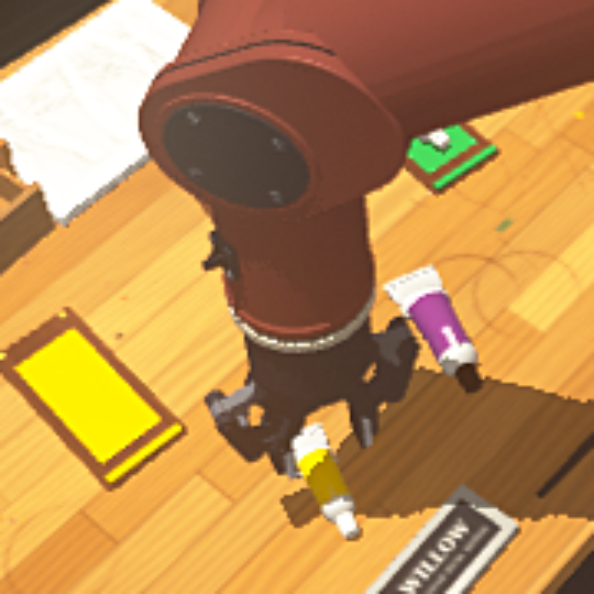

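The gripper hangs above the yellow tube, whose cap is at (348,525). The purple tube is clear of it.

>>> {"name": "drive_tool", "arguments": {
  "moves": [
    {"hand": 46,"translation": [-0.5,1.4,20],"spin": 0},
    {"hand": 46,"translation": [0,0,20],"spin": 0},
    {"hand": 46,"translation": [0,0,10],"spin": 0},
    {"hand": 46,"translation": [0,0,5],"spin": 0},
    {"hand": 46,"translation": [0,0,5],"spin": 0},
    {"hand": 12,"translation": [0,0,0],"spin": 0},
    {"hand": 12,"translation": [0,0,0],"spin": 0},
    {"hand": 12,"translation": [0,0,0],"spin": 0},
    {"hand": 12,"translation": [0,0,0],"spin": 0},
    {"hand": 12,"translation": [0,0,0],"spin": 0}
  ]
}}

```text
time_s: 12.3
position: [0.4012, 0.1419, 0.0747]
tcp_rot: [-0.0, 0.986, -0.166, 0.0]
contact_force: [-1.7, -2.1, 7.6]
finger_gap: 0.237
gripper_force: 58.9
```

```bash
python3 t.py T:yel:-9 P:yel:-9
```

```text
t 12.3 p [0.4012 0.1419 0.0747] yaw -19.15 tilt 0.05 gap 20.2 F [-1.7 -2.1  7.6] g 58.9 q7 -2.49
T:yel:-9 goal [0.4011 0.1431] spin -0.1 xy now-axes [-0.5 -1.1] xy after-spin [-0.5 -1.1] z to .075 -0.3
P:yel:-9 goal [0.5795 0.2135] spin -16.9 xy now-axes [ 144.9 -126.1] xy after-spin [175.3 -78.6] z to .075 -0.3
```

>>> {"name": "drive_tool", "arguments": {
  "moves": [
    {"hand": 12,"translation": [0,0,-25],"spin": 0},
    {"hand": 12,"translation": [0,0,-30],"spin": -8.4},
    {"hand": 12,"translation": [0,0,0],"spin": -8.5},
    {"hand": 12,"translation": [43.8,-19.6,0],"spin": 0},
    {"hand": 12,"translation": [43.8,-19.6,0],"spin": 0},
    {"hand": 12,"translation": [43.8,-19.6,0],"spin": 0},
    {"hand": 12,"translation": [43.8,-19.6,0],"spin": 0},
    {"hand": 12,"translation": [0,0,20],"spin": 0},
    {"hand": 12,"translation": [0,0,15],"spin": 0},
    {"hand": 12,"translation": [0,0,5],"spin": 0}
  ]
}}

```text
time_s: 13.3
position: [0.5773, 0.2124, 0.0867]
tcp_rot: [0.001, 1.0, -0.02, -0.002]
contact_force: [-0.3, 0.2, -1.8]
finger_gap: 0.236
gripper_force: 59.2
```

```bash
python3 t.py P:yel:-9
```

```text
t 13.3 p [0.5773 0.2124 0.0867] yaw -2.24 tilt 0.23 gap 20.2 F [-0.3  0.2 -1.8] g 59.2 q7 -2.28
P:yel:-9 goal [0.5795 0.2135] spin 0.1 xy now-axes [ 2.2 -1.1] xy after-spin [ 2.2 -1.1] z to .075 11.7
```

>>> {"name": "drive_tool", "arguments": {
  "moves": [
    {"hand": 12,"translation": [1.5,-1,3],"spin": 0},
    {"hand": 12,"translation": [0,0,2],"spin": 0},
    {"hand": 12,"translation": [0,0,2],"spin": 0},
    {"hand": 12,"translation": [0,0,0],"spin": 0},
    {"hand": 50,"translation": [0,0,0],"spin": 0},
    {"hand": 50,"translation": [0,0,0],"spin": 0},
    {"hand": 50,"translation": [0,0,0],"spin": 0},
    {"hand": 50,"translation": [0,0,-15],"spin": 0},
    {"hand": 50,"translation": [0,0,-35],"spin": 0},
    {"hand": 50,"translation": [0,0,-40],"spin": 0}
  ]
}}

```text
time_s: 14.3
position: [0.5799, 0.214, 0.173]
tcp_rot: [0.0, 1.0, -0.02, -0.001]
contact_force: [0.6, -0.6, 0.2]
finger_gap: 0.584
gripper_force: 0.0
```

```bash
python3 t.py T:red:-11
```

```text
t 14.3 p [0.5799 0.214  0.173 ] yaw -2.24 tilt 0.11 gap 49.9 F [ 0.6 -0.6  0.2] g 0.0 q7 -2.24
T:red:-11 goal [0.3593 0.3084] spin -14.7 xy now-axes [-224.2  -85.7] xy after-spin [-195.  -139.9] z to .075 98.0
```

>>> {"name": "drive_tool", "arguments": {
  "moves": [
    {"hand": 50,"translation": [-37.3,-14.3,0],"spin": 0},
    {"hand": 50,"translation": [-37.3,-14.3,0],"spin": 0},
    {"hand": 50,"translation": [-37.3,-14.3,0],"spin": 0},
    {"hand": 50,"translation": [-37.3,-14.3,0],"spin": 0},
    {"hand": 50,"translation": [-37.3,-14.3,0],"spin": 0},
    {"hand": 50,"translation": [-37.3,-14.3,0],"spin": 0},
    {"hand": 50,"translation": [0,0,10],"spin": -7.4},
    {"hand": 50,"translation": [0,0,20],"spin": -7.3},
    {"hand": 50,"translation": [0,0,15],"spin": 0},
    {"hand": 50,"translation": [0,0,5],"spin": 0}
  ]
}}

```text
time_s: 15.3
position: [0.36, 0.3082, 0.121]
tcp_rot: [0.0, 0.994, 0.106, -0.001]
contact_force: [0.4, 0.1, 0.5]
finger_gap: 0.586
gripper_force: 0.0
```

```bash
python3 t.py T:red:-11
python3 - <<'E'
from h import *
a=cams.snapshot("scene"); cv2.imwrite("pics/s5.png",cv2.resize(a[220:400,140:320],None,fx=3.3,fy=3.3)[:600])
E
```

```text
t 15.3 p [0.36   0.3082 0.121 ] yaw 12.22 tilt 0.09 gap 50.1 F [0.4 0.1 0.5] g 0.0 q7 -2.34
T:red:-11 goal [0.3593 0.3084] spin -0.3 xy now-axes [-0.7 -0.4] xy after-spin [-0.7 -0.4] z to .075 46.0
```

View pics/s5.png

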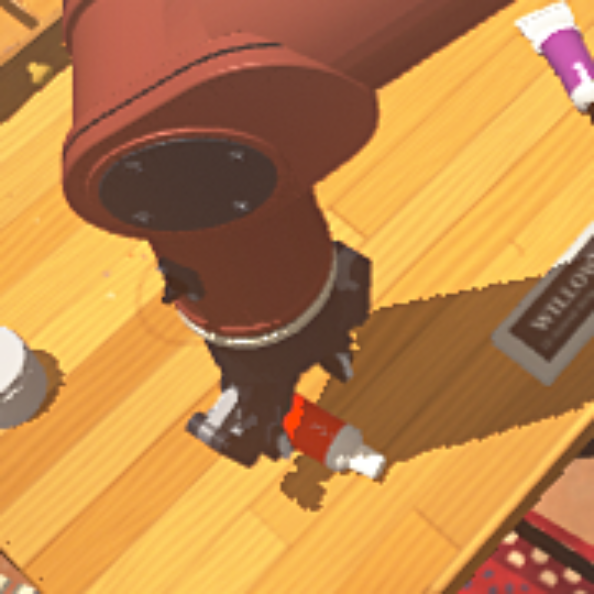

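The gripper is above the red tube, cap at (365,460), fingers on either side.

>>> {"name": "drive_tool", "arguments": {
  "moves": [
    {"hand": 50,"translation": [-0.5,0,20],"spin": 0},
    {"hand": 50,"translation": [0,0,12],"spin": 0},
    {"hand": 50,"translation": [0,0,8],"spin": 0},
    {"hand": 50,"translation": [0,0,5],"spin": 0},
    {"hand": 20,"translation": [0,0,0],"spin": 0},
    {"hand": 20,"translation": [0,0,0],"spin": 0},
    {"hand": 20,"translation": [0,0,0],"spin": 0},
    {"hand": 20,"translation": [0,0,0],"spin": 0},
    {"hand": 20,"translation": [0,0,0],"spin": 0},
    {"hand": 20,"translation": [0,0,0],"spin": 0}
  ]
}}

```text
time_s: 16.35
position: [0.36, 0.3088, 0.0773]
tcp_rot: [-0.0, 0.994, 0.108, 0.0]
contact_force: [-0.5, -0.0, 3.5]
finger_gap: 0.314
gripper_force: 58.8
```

```bash
python3 t.py T:red:-11 P:red:-11
```

```text
t 16.35 p [0.36   0.3088 0.0773] yaw 12.44 tilt 0.04 gap 26.8 F [-0.5 -0.   3.5] g 58.8 q7 -2.4
T:red:-11 goal [0.3593 0.3084] spin -0.1 xy now-axes [-0.8  0.2] xy after-spin [-0.8  0.2] z to .075 2.3
P:red:-11 goal [ 0.59   -0.3158] spin 15.2 xy now-axes [ 90.  659.5] xy after-spin [260.2 612.6] z to .075 2.3
```

>>> {"name": "drive_tool", "arguments": {
  "moves": [
    {"hand": 20,"translation": [0,0,-20],"spin": 0},
    {"hand": 20,"translation": [0,0,-30],"spin": 0},
    {"hand": 20,"translation": [10,15,-30],"spin": 0},
    {"hand": 20,"translation": [25,38,0],"spin": 0},
    {"hand": 20,"translation": [25,40,0],"spin": 0},
    {"hand": 20,"translation": [20,42,0],"spin": 0},
    {"hand": 20,"translation": [10,45,0],"spin": 0},
    {"hand": 20,"translation": [0,46,0],"spin": 0},
    {"hand": 20,"translation": [0,46,0],"spin": 0},
    {"hand": 20,"translation": [0,46,0],"spin": 0}
  ]
}}

```text
time_s: 17.35
position: [0.5162, 0.0154, 0.1568]
tcp_rot: [0.0, 0.994, 0.108, -0.0]
contact_force: [1.0, -0.5, -0.0]
finger_gap: 0.312
gripper_force: 58.8
```

```bash
python3 t.py P:red:-11
```

```text
t 17.35 p [0.5162 0.0154 0.1568] yaw 12.44 tilt 0.01 gap 26.6 F [ 1.  -0.5 -0. ] g 58.8 q7 -1.6
P:red:-11 goal [ 0.59   -0.3158] spin 15.2 xy now-axes [  0.8 339.3] xy after-spin [ 89.9 327.2] z to .075 81.8
```

>>> {"name": "drive_tool", "arguments": {
  "moves": [
    {"hand": 20,"translation": [0,42.4,0],"spin": 0},
    {"hand": 20,"translation": [0,42.4,0],"spin": 0},
    {"hand": 20,"translation": [0,42.4,0],"spin": 0},
    {"hand": 20,"translation": [0,42.4,0],"spin": 0},
    {"hand": 20,"translation": [0,42.4,0],"spin": 0},
    {"hand": 20,"translation": [0,42.4,0],"spin": 0},
    {"hand": 20,"translation": [0,42.4,0],"spin": 0},
    {"hand": 20,"translation": [0.8,42.4,0],"spin": 0},
    {"hand": 20,"translation": [0,0,20],"spin": 7.6},
    {"hand": 20,"translation": [0,0,20],"spin": 7.6}
  ]
}}

```text
time_s: 18.35
position: [0.5898, -0.3158, 0.1162]
tcp_rot: [0.0, 1.0, -0.028, 0.0]
contact_force: [-0.0, 1.7, -1.3]
finger_gap: 0.315
gripper_force: 58.8
```

```bash
python3 t.py P:red:-11
```

```text
t 18.35 p [ 0.5898 -0.3158  0.1162] yaw -3.23 tilt 0.03 gap 26.9 F [-0.   1.7 -1.3] g 58.8 q7 -1.34
P:red:-11 goal [ 0.59   -0.3158] spin -0.4 xy now-axes [ 0.2 -0.1] xy after-spin [ 0.2 -0.1] z to .075 41.2
```

>>> {"name": "drive_tool", "arguments": {
  "moves": [
    {"hand": 20,"translation": [0,0,15],"spin": 0},
    {"hand": 20,"translation": [0,0,10],"spin": 0},
    {"hand": 20,"translation": [0,0,5],"spin": 0},
    {"hand": 20,"translation": [0,0,3],"spin": 0},
    {"hand": 20,"translation": [0,0,0],"spin": 0},
    {"hand": 50,"translation": [0,0,0],"spin": 0},
    {"hand": 50,"translation": [0,0,0],"spin": 0},
    {"hand": 50,"translation": [0,0,0],"spin": 0},
    {"hand": 50,"translation": [0,0,-20],"spin": 0},
    {"hand": 50,"translation": [0,0,-40],"spin": 0}
  ]
}}

```text
time_s: 19.35
position: [0.5883, -0.3129, 0.1415]
tcp_rot: [-0.001, 1.0, -0.024, -0.003]
contact_force: [-0.3, -0.3, -0.2]
finger_gap: 0.585
gripper_force: 0.0
```

>>> {"name": "drive_tool", "arguments": {
  "moves": [
    {"hand": 50,"translation": [0,0,-40],"spin": 0},
    {"hand": 50,"translation": [0,0,-40],"spin": 0},
    {"hand": 50,"translation": [-20,40,-10],"spin": 0},
    {"hand": 50,"translation": [-20,40,0],"spin": 0},
    {"hand": 50,"translation": [-20,40,0],"spin": 0},
    {"hand": 50,"translation": [-20,40,0],"spin": 0},
    {"hand": 50,"translation": [-20,40,0],"spin": 0},
    {"hand": 50,"translation": [-20,40,0],"spin": 0},
    {"hand": 50,"translation": [0,0,0],"spin": 0},
    {"hand": 50,"translation": [0,0,0],"spin": 0}
  ]
}}

```text
time_s: 20.35
position: [0.4575, -0.5488, 0.2338]
tcp_rot: [-0.0, 1.0, -0.025, -0.0]
contact_force: [0.6, 0.4, 0.7]
finger_gap: 0.585
gripper_force: 0.0
```

```bash
python3 t.py
python3 - <<'E'
from h import *
r=rect("top",cv2.imread("pics/top0.png"),.01); r=rect("top",cams.snapshot("top"),.015)
C=[(170,95),(365,80),(520,80),(697,90)]
o=np.hstack([cv2.resize(r[y:y+175,x:x+80],None,fx=2.5,fy=2.5,interpolation=cv2.INTER_CUBIC) for x,y in C])
cv2.imwrite("pics/f1.png",o)
a=cams.snapshot("scene"); cv2.imwrite("pics/f2.png",cv2.resize(a[100:320,160:420],None,fx=2.7,fy=2.7,interpolation=cv2.INTER_CUBIC))
E
```

```text
t 20.35 p [ 0.4575 -0.5488  0.2338] yaw -2.92 tilt 0.01 gap 50.0 F [0.6 0.4 0.7] g 0.0 q7 -0.89
```

View pics/f1.png

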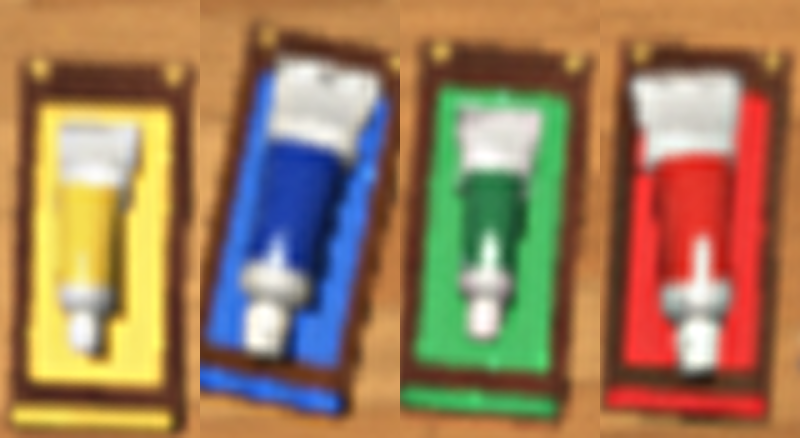

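View pics/f2.png

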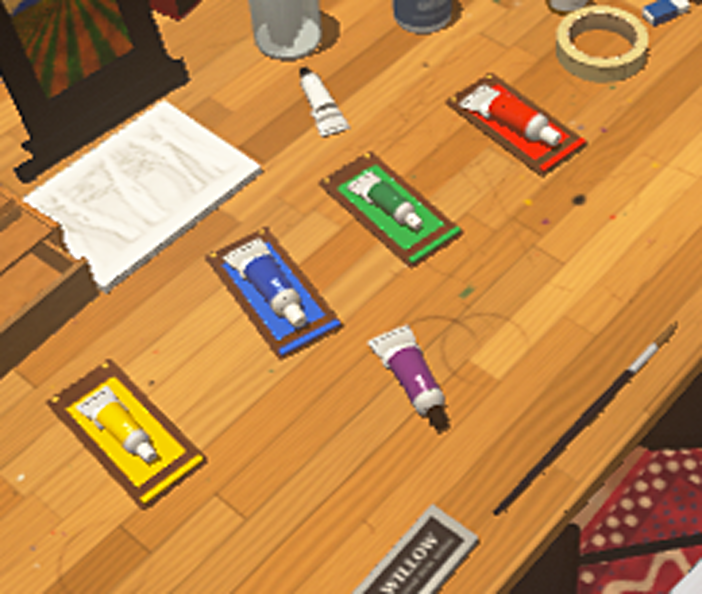

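All four tubes lie on their own rests, caps towards the bars. They are within about 5 mm and 5° of the pads, and purple has not moved.

```bash
python3 -c "
from bench import order; print(order.job_done())"
```

```text
the job is handed in; nothing more can be done
None
```

The red, blue, yellow and green tubes are on the rests of their own colours, caps towards the bars, within about 5 mm and 5° of the pads by the final pictures; purple was left alone, and the job was handed in at about 20 s (no verdict was returned).

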